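# Centre the egg cup on its stand

## Robot

A 7-joint arm with a two-finger parallel gripper is mounted at the origin on the work surface. World frame = base frame: x ahead of the robot, y to its left, z up, the work surface at z = 0. Lengths are in m, angles in rad, forces in N, time in s.
With the tool pointing down it reaches from about 0.425 to 0.875 m from the base axis. Payload 8.4 kg.
Tool frame: the origin (TCP) lies at the very end of the fingers, on their centre line; the grasp point (between the pads) lies 19 mm behind it; z points along the fingers, y is the line along which they close (so a half turn about z gives the same grasp; the last joint's range is limited). The gripper opens to 87 mm and grips with 3 to 60 N. Pads are 19 mm wide; open, the fingers measure 117 mm over their backs; the gripper's body (75 mm by 190 mm) begins 51 mm behind the grasp point.
Start: joints at [1.029, 0.333, 0.04, 1.465, -0.013, 1.343, -0.059], TCP at [0.278, -0.587, 0.183] pointing down, gripper open.
Joint ranges: [-2.58, 2.58], [-0.38, 2.09], [-1.3, 1.39], [0.25, 2.4], [-1.5, 4.64], [0.08, 2.09], [-2.65, 2.65]. Speed limits (rad/s): [2.22, 2.22, 2.79, 2.79, 3.14, 3.14, 3.14].

## Interface

Orientations are given as a rotation vector (axis times angle).
In Python, from station import robot gives the robot as it stands.
- The arm moves only by the tool apply_moves, never from a script. Its argument "moves" is a list of rows, each an object with "rot": the turn, a rotation vector about the tool's x, y, z in units of 90 degrees (1.0 is 90 degrees), a list of three; "xyz": the shift along the tool's x, y, z in units of 150 mm (1.0 is 150 mm), a list of three; "hand": the closure, from 0 (fully open) to 1 (shut). A call has exactly 5 rows; each row is the pose to reach, as a shift and turn from the pose commanded when the call began, along the tool's axes at that moment; what a row does not reach only later rows make up. A row lasts 1/10 s, in which the tool goes at most 50 mm and 8.59 degrees, less where a joint would pass 70% of its speed; a pose out of reach is approached as far as the arm can. A call with a number of a shift or a turn outside -1 to 1 is refused whole. A call with a gripper value outside its range is refused whole. The fingers move at their own pace and stop on an object; "newtons" is the grip in N (left out, the last holds). Time passes only in rows, so rows that repeat a pose let the fingers close, or fill a call up. It gives the time, the measured TCP pose, the force, the opening and the grip force at its end, in the units of the state.
- robot.read_state(): the state, without advancing time (a new reading comes with each control period).
- robot.read_camera(name): name is "side" or "top"; returns the picture (400x640x3 uint8, blue, green, red); there is no depth.
- robot.camera_params(name): a dict with "fov_y" (degrees; the focal length in pixels is half the picture's height over the tangent of half this angle, whatever the lens; pixels are square), "cx", "cy" (the principal point, pixels), "rvec" (rotation vector, rad) and "tvec" (3), from world to camera coordinates, as OpenCV has them. Camera axes: x right, y down, z forward; pixel columns grow to the right and rows downward; lengths in m; the calibration is good to about 2 mm. A picture is of the moment at which its call begins. camera_params takes no time and is no camera call.
- robot.finish_job(): hands the job in; it is judged then, once.
Trained networks look in the newest picture that a camera, given by its name, has taken for a name from the list of things; names that differ only in an ending like _2 or _b are one class to them, and where a whole thing is asked for, a point or a joint stands for the part that bears it (a point fixed in the world has none). Each returns a list of dicts, best first, with "score" (0 to 1); they miss things now and then, are a little off and sometimes report something else, mostly with a low value. They report only what shows in the picture. A call takes as long as a camera call. They do not tell look-alikes from the thing itself.
- robot.silhouettes(camera, target): "region" (400x640 bool, what is visible of it).
- robot.tip_of(camera, target): "position" ([x, y, z] in m, in world coordinates, good to about 4 mm: a listed point, or the origin of a listed thing).
The state is a dict: "t": time; "joint_pos": joint angles; "joint_velocities": joint speeds; "effort": joint torques, N m; "tool_pos": TCP position; "tcp_rot": TCP orientation; "force": force on the tool from outside, world axes, zero at the start; "torque": the same for the moment, N m; "gripper_width": opening from 0.0 (shut) to 1.0 (fully open); "gripper_force": force on a finger pad.
Only numpy, scipy, OpenCV 4.12 (cv2) and the standard library are available. Lean on these libraries where they do the work, as an engineer would, in place of code of your own. Each camera call takes 0.05 s, during which the arm holds its last target. There are 200 camera calls.

## Task

One of the two small round stands carries an egg cup with a boiled egg, standing too near the edge. Nudge the cup with the fingertips, low down and with light pushes, until it stands upright in the middle of that stand with its foot wholly inside the ring inlaid there, the egg still in it; never lift it, tip it or knock it off. Leave the jam jar on the other stand and everything else where it is, and finish clear of everything.

Things in the scene. Friction and masses are not known exactly. Their poses are not given: they have to be found in the camera images.
- egg_stand_top (a point): centre of the flat top of the egg's stand, 55 mm above the counter. Turned wood, fixed, cannot move; its top is a disc 120 mm across, 12 mm thick, on a narrower column. A thin dark ring (look only, flush, inner diameter 44 mm, outer 49 mm) is inlaid about this centre. z is up; yaw means nothing. Which stand is left or right varies
- egg_cup: white egg cup, loose, 0.11-0.17 kg, on the egg's stand, first 24-34 mm off its centre, any direction. Origin: centre of the underside, z up. Foot 30 mm across, bevelled, only 20 mm of it flat, so the cup rocks easily; waist 26 mm across at 7 mm height; widest, 50 mm, at 20-27 mm height; rim 49 mm across at 38 mm height. Slides (friction 0.48-0.66, about 1 N) when pushed at the widest place or below
- egg_middle (a point): middle of the loose boiled egg (40 mm thick, 52 mm tall, 55 g) that stands in the cup; its lower end is 12 mm and its top 64 mm above the cup's underside
- jar_stand_top (a point): centre of the top of the other stand, of the same shape and size; a jam jar stands in the middle of it
- jam_jar: glass jam jar, 52 mm in diameter and 62 mm tall, loose, on the other stand; to be left alone. Origin at the centre of its underside
- salt: salt shaker, 38 mm in diameter and 55 mm tall, loose, on the counter between the stands, robot side. Origin at the underside
- pepper: pepper shaker, same shape as the salt, on the counter between the stands, far side. Origin at the underside
- mug: mug, 76 mm in diameter, 85 mm tall, right of the stands, its handle (reaching some 35 mm out) turned away from them. Origin at the underside
- bowl: bowl, 120 mm in diameter, 50 mm tall, left of the stands. Origin at the underside
- spoon: spoon, 160 mm long, lying on the counter beyond the stands across the middle. Origin at the underside of its middle
- tea_tin: round tin, 64 mm in diameter, 85 mm tall, left of the stands, nearer the robot than the bowl. Origin at the underside
Not all that is in view belongs to the job. What is shaped like the egg_cup but blue or red is not meant.

How it is judged:
By the outcome, as a careful person would: the job done as asked, in the order asked, and still so for the second after the job is handed in, with the robot touching nothing.
It also fails if it takes over 38 s, if anything falls off the work surface, if the arm or the gripper's body presses on something with over 40 N, if the wrist force passes 120 N, or if a joint passes its speed limit or range.

## Working session

There is one attempt and no reset: what is moved stays moved. The work goes in short steps, Python scripts to look and compute and a tool call to move; the robot and the scene stay as the last step left them, time stands still between calls to the robot, and variables do not carry over. Pictures are saved under pics/ and viewed, at most 10 in all, crops included, and the job is handed in when it is done.

Besides the shell and the picture viewer there is one more tool, called after "Call:" as a command line: name --argument value ..., lists and objects as JSON in quotes. apply_moves: Moves the arm, as the interface text tells. Shifts and turns lie within -1 to 1; 1 stands for 150 mm of shift or 90 degrees of turn. Its arguments: {"type":"object","properties":{"moves":{"type":"array","items":{"type":"object","properties":{"rot":{"type":"array","items":{"type":"number"}},"xyz":{"type":"array","items":{"type":"number"}},"hand":{"type":"number"}}}},"newtons":{"type":"number"}},"required":["moves"]}

```bash
mkdir -p pics; cat > h.py <<'E'
import numpy as np, cv2
from station import robot
def P(c):
    p=robot.camera_params(c); f=200/np.tan(np.radians(p['fov_y'])/2)
    K=np.array([[f,0,p['cx']],[0,f,p['cy']],[0,0,1.]]); R=cv2.Rodrigues(np.array(p['rvec'],float))[0]
    return K,R,np.array(p['tvec'],float)
def proj(c,X):
    K,R,t=P(c); q=(R@np.atleast_2d(X).T).T+t; q=q@K.T; return q[:,:2]/q[:,2:]
def back(c,uv,z):
    K,R,t=P(c); d=R.T@np.linalg.inv(K)@np.array([*uv,1.]); o=-R.T@t; return o+d*(z-o[2])/d[2]
E
python3 - <<'E'
from h import *
for c in('top','side'):
    cv2.imwrite(f'pics/{c}0.png',robot.read_camera(c)); print(c,robot.camera_params(c))
    for n in ['egg_stand_top','egg_cup','egg_middle','jar_stand_top','jam_jar','salt','pepper','mug']:
        print(n,[(np.round(d['position'],3).tolist(),round(d['score'],2)) for d in robot.tip_of(c,n)][:3])
s=robot.read_state();print({k:np.round(s[k],3).tolist() for k in s})
E
```

```text
top {'fov_y': 50.336544912581836, 'cx': 308.9958784360994, 'cy': 205.1843819916336, 'rvec': array([ 2.30338209, -1.89506096,  0.19996724]), 'tvec': array([-0.08622593,  0.55656077,  0.90645511])}
egg_stand_top [([0.543, 0.153, 0.054], 0.82), ([0.556, 0.125, 0.052], 0.47)]
egg_cup [([0.398, 0.184, 0.001], 0.84), ([0.46, -0.011, -0.005], 0.68), ([0.389, 0.094, 0.0], 0.67)]
egg_middle [([0.553, 0.132, 0.091], 0.67)]
jar_stand_top [([0.575, -0.177, 0.053], 0.97)]
jam_jar [([0.575, -0.178, 0.059], 0.92)]
salt []
pepper [([0.61, 0.009, -0.002], 0.65)]
mug [([0.584, -0.363, -0.002], 0.67)]
side {'fov_y': 56.808169926253704, 'cx': 322.2206939881383, 'cy': 194.33388762142545, 'rvec': array([ 0.21134147, -2.65263459,  1.51969015]), 'tvec': array([0.55596491, 0.12644291, 0.86855617])}
egg_stand_top [([0.539, 0.151, 0.058], 0.88)]
egg_cup [([0.392, 0.093, -0.002], 0.97), ([0.554, 0.128, 0.057], 0.72), ([0.682, 0.143, 0.001], 0.69)]
egg_middle [([0.555, 0.127, 0.09], 0.55)]
jar_stand_top [([0.586, -0.178, 0.054], 0.58)]
jam_jar [([0.575, -0.176, 0.054], 0.83), ([0.584, -0.182, 0.055], 0.48)]
salt [([0.587, -0.182, 0.055], 0.56), ([0.46, -0.014, -0.0], 0.53)]
pepper [([0.607, 0.011, 0.002], 0.48)]
mug [([0.59, -0.366, 0.001], 0.79)]
{'t': 0.9, 'joint_pos': [1.029, 0.333, 0.04, 1.465, -0.013, 1.343, -0.058], 'joint_velocities': [-0.001, -0.0, 0.001, -0.0, 0.002, 0.001, -0.001], 'effort': [-0.0, -65.612, 1.333, -40.406, -0.06, 0.035, 0.0], 'tool_pos': [0.278, -0.587, 0.183], 'tcp_rot': [-3.065, -0.69, -0.0], 'force': [0.802, -0.371, -0.461], 'torque': [-0.029, 0.043, -0.021], 'gripper_force': 0.0, 'gripper_width': 0.999}
```

View pics/top0.png

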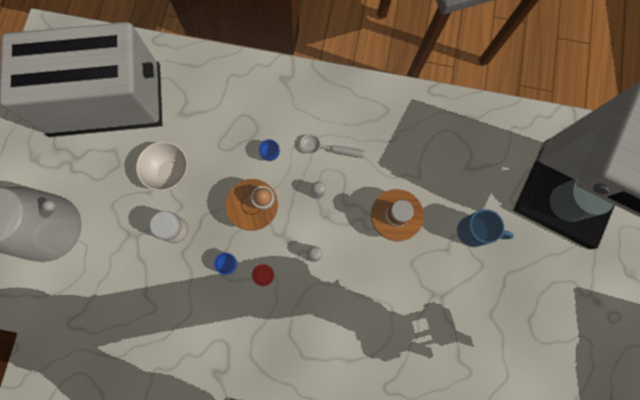

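View pics/side0.png

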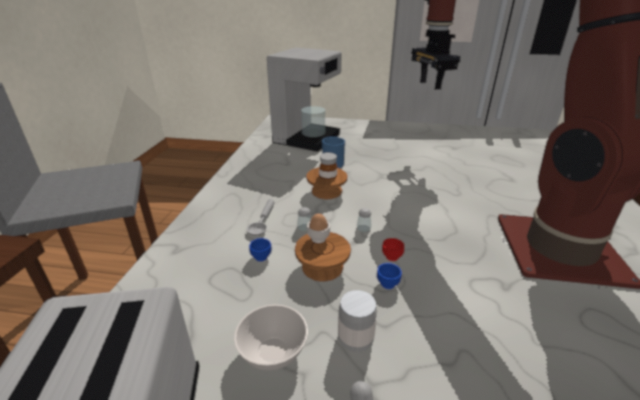

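The white cup is on the left stand, at top (262,196) and side (319,230). The look-alikes, all on the counter, are the blue cups at top (269,150) and (226,263) and the red one at (263,275). Only the white one fits "white, on the egg's stand". I'll confirm it in one enlarged crop with the measured circles drawn on.

```bash
cat > crop.py <<'E'
from h import *
def crop(name,circs,box=48):
    out=[]
    for c in('top','side'):
        im=robot.read_camera(c); s=8
        u=proj(c,[[0.545,0.145,0.07]])[0].astype(int); x0,y0=u[0]-box//1,u[1]-box
        big=[cv2.resize(im[y0:y0+2*box,x0:x0+2*box],None,fx=4,fy=4,interpolation=cv2.INTER_CUBIC)]*2
        b=big[1].copy()
        for (x,y,z,r,col) in circs:
            a=np.linspace(0,2*np.pi,60); X=np.c_[x+r*np.cos(a),y+r*np.sin(a),0*a+z]
            q=((proj(c,X)-[x0,y0]+.5)*4).astype(int); cv2.polylines(b,[q],True,col,1)
        out.append(np.hstack([big[0],b]))
    im=np.vstack(out); cv2.imwrite(name,cv2.resize(im,None,fx=.78,fy=.78,interpolation=cv2.INTER_AREA))
E
python3 - <<'E'
from crop import *
crop('pics/c1.png',[(.541,.152,.055,.06,(0,255,0)),(.541,.152,.055,.0235,(0,255,0)),(.554,.129,.078,.025,(255,0,0)),(.554,.129,.093,.0245,(0,0,255))])
E
```

```text
(no output)
```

View pics/c1.png

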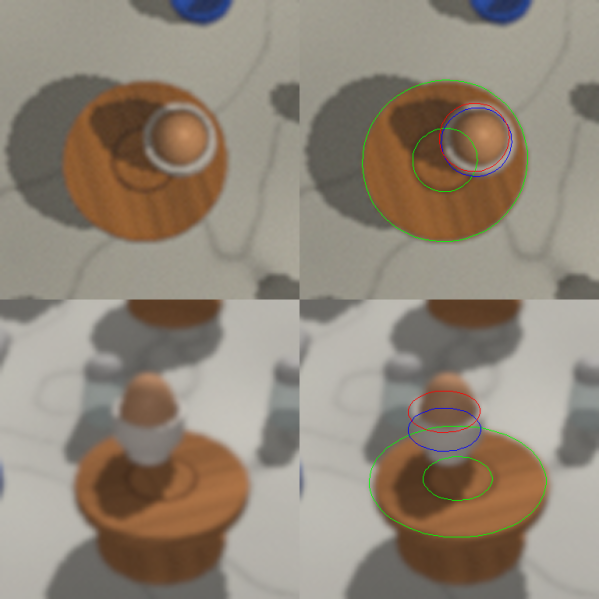

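The crop confirms it: the white cup with the egg is on the left stand, with the rim centred at crop (180,139) and the ring at (145,161). Next I'll refine the offset and work out the moves.

```bash
python3 - <<'E'
from h import *
def b(c,p,z):
    u=proj(c,[[0.545,0.145,0.07]])[0].astype(int)-48
    return back(c,np.array(p)/3.12+u-.4,z)
print('top rim',b('top',(180,139),.093),'stand',b('top',(145.5,161),.055),'ring',b('top',(145,161),.055))
print('side rim',b('side',(149.5,299+112),.093) if 0 else b('side',(149.5,412-299.5),.093),'stand',b('side',(162.5,484-299.5),.055),'ring',b('side',(162,479-299.5),.055))
s=robot.read_state();R=cv2.Rodrigues(np.array(s['tcp_rot'],float))[0];print(R.round(3),s['t'])
E
```

```text
top rim [0.55326741 0.12491629 0.093     ] stand [0.54003071 0.15158154 0.055     ] ring [0.53996054 0.15193761 0.055     ]
side rim [0.55039037 0.12987275 0.093     ] stand [0.53686811 0.15817556 0.055     ] ring [0.53804181 0.15293292 0.055     ]
[[ 0.904  0.428  0.   ]
 [ 0.428 -0.904  0.   ]
 [ 0.    -0.    -1.   ]] 1.0
```

Call:
apply_moves --moves '[{"xyz": [0.1, -0.1, -0.08], "rot": [0, 0, 0], "hand": 0}, {"xyz": [0.3, -0.28, -0.16], "rot": [0, 0, 0], "hand": 0}, {"xyz": [0.5, -0.46, -0.24], "rot": [0, 0, 0], "hand": 0}, {"xyz": [0.7, -0.66, -0.24], "rot": [0, 0, 0], "hand": 0}, {"xyz": [0.92, -0.88, -0.24], "rot": [0, 0, 0], "hand": 0}]'

```text
t: 1.5
tool_pos: [0.3469, -0.4079, 0.2196]
tcp_rot: [3.064, 0.688, 0.001]
force: [0.9, 0.9, -0.2]
gripper_width: 0.997
gripper_force: 0.0
```

Call:
apply_moves --moves '[{"xyz": [0.18, -0.17, 0], "rot": [0, 0, 0], "hand": 0}, {"xyz": [0.37, -0.35, 0], "rot": [0, 0, 0], "hand": 0}, {"xyz": [0.55, -0.53, 0], "rot": [0, 0, 0], "hand": 0}, {"xyz": [0.74, -0.7, 0], "rot": [0, 0, 0], "hand": 0}, {"xyz": [0.92, -0.88, 0], "rot": [0, 0, 0], "hand": 0}]'

```text
t: 2.0
tool_pos: [0.4153, -0.229, 0.2193]
tcp_rot: [3.064, 0.69, 0.001]
force: [1.5, 0.1, 0.3]
gripper_width: 0.999
gripper_force: 0.0
```

Call:
apply_moves --moves '[{"xyz": [0.18, -0.17, 0], "rot": [0, 0, 0], "hand": 0}, {"xyz": [0.37, -0.35, 0], "rot": [0, 0, 0], "hand": 0}, {"xyz": [0.55, -0.53, 0], "rot": [0, 0, 0], "hand": 0}, {"xyz": [0.74, -0.7, 0], "rot": [0, 0, 0], "hand": 0}, {"xyz": [0.92, -0.88, 0], "rot": [0, 0, 0], "hand": 0}]'

```text
t: 2.5
tool_pos: [0.4834, -0.0507, 0.2194]
tcp_rot: [3.065, 0.689, 0.001]
force: [1.6, -0.1, -0.1]
gripper_width: 1.001
gripper_force: 0.0
```

Call:
apply_moves --moves '[{"xyz": [0.2, -0.19, 0], "rot": [0, 0, 0], "hand": 0}, {"xyz": [0.42, -0.4, 0], "rot": [0, 0, 0], "hand": 0}, {"xyz": [0.65, -0.62, 0], "rot": [0, 0, 0], "hand": 0}, {"xyz": [0.83, -0.79, 0], "rot": [0, 0, 0], "hand": 0}, {"xyz": [0.91, -0.86, 0], "rot": [0, 0, 0], "hand": 0}]'

```text
t: 3.0
tool_pos: [0.5511, 0.1274, 0.2191]
tcp_rot: [-3.062, -0.696, -0.001]
force: [-0.6, -0.9, 0.7]
gripper_width: 1.003
gripper_force: 0.0
```

Call:
apply_moves --moves '[{"xyz": [0, 0, 0.1], "rot": [0, 0, 0], "hand": 0}, {"xyz": [0, 0, 0.2], "rot": [0, 0, 0], "hand": 0}, {"xyz": [0, 0, 0.24], "rot": [0, 0, 0], "hand": 0}, {"xyz": [0, 0, 0.24], "rot": [0, 0, 0], "hand": 0}, {"xyz": [0, 0, 0.24], "rot": [0, 0, 0], "hand": 0}]'

```text
t: 3.5
tool_pos: [0.5509, 0.1219, 0.1832]
tcp_rot: [3.065, 0.688, -0.0]
force: [0.0, 0.5, 0.0]
gripper_width: 1.001
gripper_force: 0.0
```

```bash
python3 - <<'E'
from crop import *
s=robot.read_state();print(s['tool_pos'],cv2.Rodrigues(np.array(s['tcp_rot'],float))[0].round(3).tolist(),s['t'])
x,y,z=s['tool_pos']
crop('pics/c2.png',[(x,y,.055,.005,(0,255,0)),(.540,.152,.055,.06,(0,255,0)),(.553,.1255,.093,.0245,(0,0,255))],64)
E
```

```text
[0.55091865 0.12189463 0.18317015] [[0.904, 0.427, 0.0], [0.427, -0.904, -0.0], [-0.0, 0.0, -1.0]] 3.5
```

View pics/c2.png

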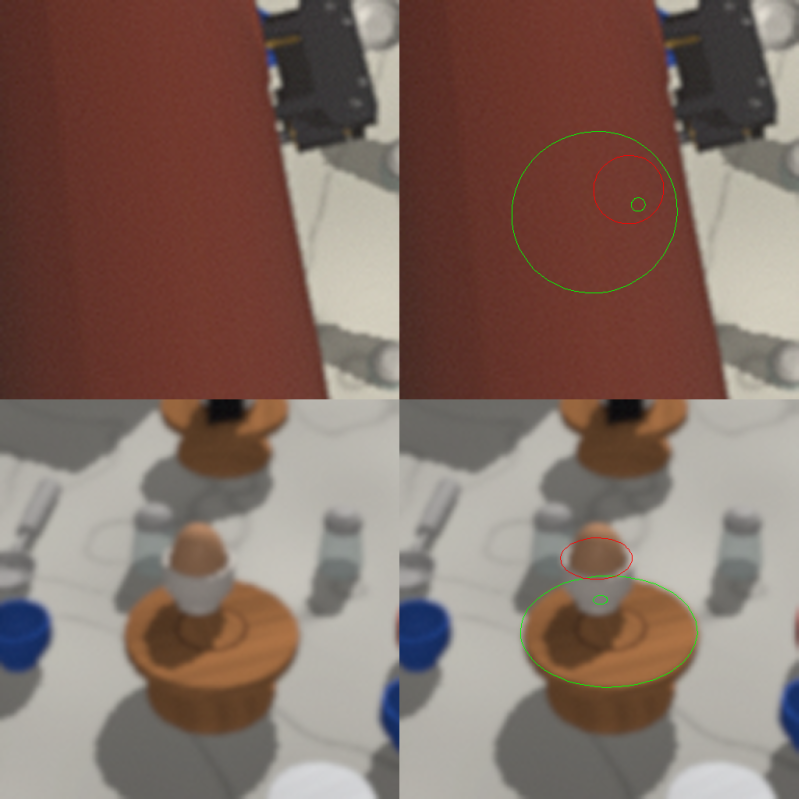

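The side crop shows the upright cup at (198,575) and the ring at (212,628); the arm hides the top view. The fingers straddle the cup with about 18 mm of room each side, so I'll descend.

Call:
apply_moves --moves '[{"xyz": [0.02, -0.01, 0.12], "rot": [0, 0, 0], "hand": 0}, {"xyz": [0.02, -0.01, 0.26], "rot": [0, 0, 0], "hand": 0}, {"xyz": [0.02, -0.01, 0.38], "rot": [0, 0, 0], "hand": 0}, {"xyz": [0.02, -0.01, 0.44], "rot": [0, 0, 0], "hand": 0}, {"xyz": [0.02, -0.01, 0.47], "rot": [0, 0, 0], "hand": 0}]'

```text
t: 4.1
tool_pos: [0.5529, 0.1254, 0.1123]
tcp_rot: [-3.065, -0.69, 0.001]
force: [0.6, 0.4, 0.0]
gripper_width: 0.999
gripper_force: 0.0
```

Call:
apply_moves --moves '[{"xyz": [0, 0, 0.08], "rot": [0, 0, 0], "hand": 0}, {"xyz": [0, 0, 0.16], "rot": [0, 0, 0], "hand": 0}, {"xyz": [0, 0, 0.23], "rot": [0, 0, 0], "hand": 0}, {"xyz": [0, 0, 0.28], "rot": [0, 0, 0], "hand": 0}, {"xyz": [0, 0, 0.3], "rot": [0, 0, 0], "hand": 0}]'

```text
t: 4.6
tool_pos: [0.5525, 0.1255, 0.0665]
tcp_rot: [-3.065, -0.69, 0.002]
force: [-0.3, -0.5, 0.1]
gripper_width: 1.0
gripper_force: 0.0
```

```bash
python3 - <<'E'
from crop import *
s=robot.read_state();print(s['tool_pos'],s['force'],s['t'])
x,y,z=s['tool_pos']
im=robot.read_camera('side')
cv2.imwrite('pics/c3.png',cv2.resize(im[190:290,260:390],None,fx=5,fy=5,interpolation=cv2.INTER_CUBIC))
E
```

```text
[0.55253336 0.12547387 0.066491  ] [-0.27624501 -0.54819015  0.11421984] 4.6
```

View pics/c3.png

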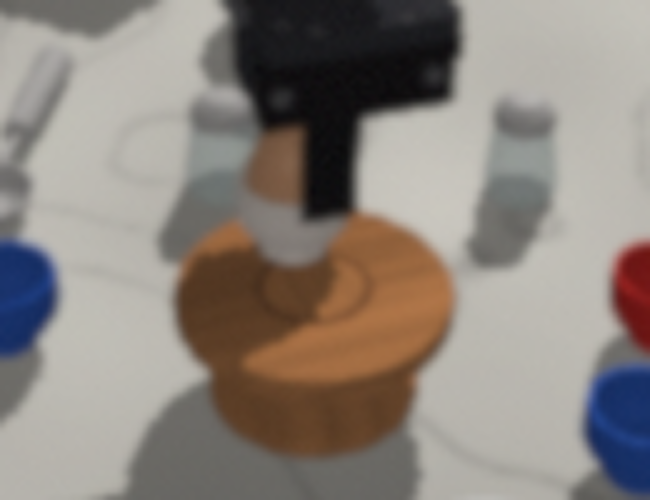

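```bash
python3 - <<'E'
from h import *
s=robot.read_state();R=cv2.Rodrigues(np.array(s['tcp_rot'],float))[0];p=np.array(s['tool_pos'])
for dy in(-.0585,-.0435,0,.0435):
  for dx in (-.0095,.0095):
    print(dy,dx,((proj('side',[p+R@[dx,dy,0]])[0]-[260,190])*5).round(), (proj('top',[p+R@[dx,dy,0]])[0]).round())
print(s['joint_pos'],s['gripper_width'])
E
```

```text
-0.0585 -0.0095 [351. 300.] [239. 210.]
-0.0585 0.0095 [306. 309.] [237. 202.]
-0.0435 -0.0095 [340. 278.] [245. 209.]
-0.0435 0.0095 [296. 286.] [243. 201.]
0 -0.0095 [311. 218.] [264. 204.]
0 0.0095 [268. 226.] [262. 196.]
0.0435 -0.0095 [284. 164.] [283. 199.]
0.0435 0.0095 [243. 170.] [281. 191.]
[ 0.20732717  0.31795436 -0.59902028  1.78429123  0.19852699  1.10115225
 -1.58697077] 1.0009302879917454
```

```bash
python3 - <<'E'
from h import *
for i in range(3): im=robot.read_camera('side')
s=robot.read_state();R=cv2.Rodrigues(np.array(s['tcp_rot'],float))[0];p=np.array(s['tool_pos']);print(p,s['t'])
v=cv2.resize(im[170:290,240:400],None,fx=5,fy=5,interpolation=cv2.INTER_CUBIC)
for dy,dz,c in((-.0585,0,(0,255,0)),(-.0435,0,(0,255,255)),(-.0585,-.07,(255,0,0)),(.0435,0,(0,0,255)),(.0585,0,(0,0,255))):
    q=(proj('side',[p+R@[dx,dy,dz] for dx in(-.0095,.0095)])-[240,170]+.5)*5
    cv2.line(v,*[tuple(int(a) for a in k) for k in q],c,2)
cv2.imwrite('pics/c4.png',v)
E
```

```text
[0.55327339 0.12574151 0.067907  ] 4.8
```

View pics/c4.png

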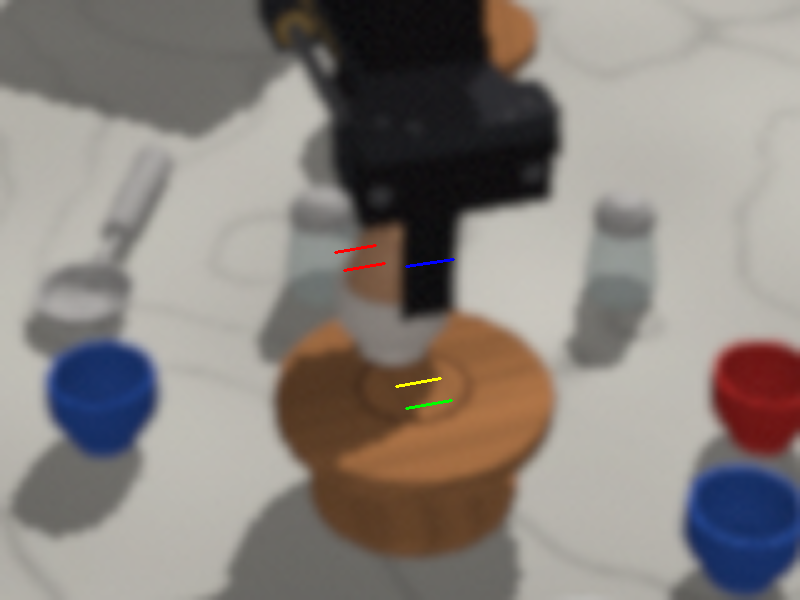

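```bash
python3 - <<'E'
from h import *
for p,rv in(([.278,-.587,.183],[-3.065,-.69,0]),([.5509,.1219,.1832],[3.065,.688,0]),([.5533,.1257,.0679],[3.065,.69,0])):
    R=cv2.Rodrigues(np.array(rv))[0]
    for c in('side','top'):
        print(c,'tips',proj(c,[np.array(p)+R@[0,dy,0] for dy in(-.051,.051)]).round(1).tolist(),'body',proj(c,[np.array(p)+R@[a,dy,-.07] for a in(-.0375,.0375) for dy in(-.095,.095)]).round(1).tolist())
u=proj('side',[[0.545,0.145,0.07]])[0].astype(int)-64
print('c2 tip pixel',np.array([225,425-400])/3.12+u)
E
```

```text
side tips [[435.2, 100.6], [420.4, 92.9]] body [[455.9, 82.2], [426.1, 70.1], [435.6, 83.7], [407.7, 71.3]]
top tips [[586.0, 415.6], [638.9, 400.4]] body [[597.3, 459.8], [706.0, 427.8], [579.9, 411.0], [686.7, 380.4]]
side tips [[326.1, 199.3], [312.3, 175.5]] body [[354.3, 174.3], [323.4, 135.5], [312.6, 180.0], [289.3, 139.1]]
top tips [[233.6, 194.7], [284.0, 182.4]] body [[207.4, 211.6], [310.6, 186.4], [199.1, 172.3], [300.5, 148.0]]
side tips [[324.3, 248.2], [311.5, 221.1]] body [[350.2, 229.5], [321.9, 183.1], [311.7, 236.2], [290.1, 187.5]]
top tips [[240.8, 205.0], [285.2, 194.1]] body [[218.7, 220.7], [308.5, 198.4], [211.3, 186.2], [299.7, 164.8]]
c2 tip pixel [327.11538462 182.01282051]
```

The picture puts the whole gripper about 44 mm higher than the reported TCP, with fingertips at crop (430,315) where (430,405) was expected. Before pushing at the wrong height, I'll check this with a slow, light descent while watching the force.

Call:
apply_moves --moves '[{"xyz": [0, 0, 0.03], "rot": [0, 0, 0], "hand": 0}, {"xyz": [0, 0, 0.06], "rot": [0, 0, 0], "hand": 0}, {"xyz": [0, 0, 0.08], "rot": [0, 0, 0], "hand": 0}, {"xyz": [0, 0, 0.09], "rot": [0, 0, 0], "hand": 0}, {"xyz": [0, 0, 0.1], "rot": [0, 0, 0], "hand": 0}]'

```text
t: 5.3
tool_pos: [0.553, 0.1256, 0.0524]
tcp_rot: [-3.065, -0.69, 0.0]
force: [-0.0, -1.3, -0.3]
gripper_width: 0.999
gripper_force: 0.0
```

```bash
python3 - <<'E'
from h import *
s=robot.read_state();R=cv2.Rodrigues(np.array(s['tcp_rot'],float))[0];p=np.array(s['tool_pos']);print(p,s['t'],s['force'])
out=[]
for c,(x0,y0) in(('side',(245,150)),('top',(180,130))):
    im=robot.read_camera(c)
    v=cv2.resize(im[y0:y0+130,x0:x0+130],None,fx=3,fy=3,interpolation=cv2.INTER_CUBIC)
    w=v.copy()
    for h,col in((0,(0,255,0)),(.044,(0,255,255))):
        q=(proj(c,[p+[0,0,h]+R@[a,b,-.07] for a,b in((-.0375,-.095),(.0375,-.095),(.0375,.095),(-.0375,.095))])-[x0,y0]+.5)*3
        cv2.polylines(w,[q.astype(int)],True,col,1)
        for dy in(-.0585,-.0435,.0435,.0585):
            q=(proj(c,[p+[0,0,h]+R@[a,dy,0] for a in(-.0095,.0095)])-[x0,y0]+.5)*3
            cv2.polylines(w,[q.astype(int)],False,col,1)
    out.append(np.hstack([v,w]))
cv2.imwrite('pics/c5.png',cv2.resize(np.vstack(out),(600,600)))
E
```

```text
[0.5530005  0.12558155 0.05238374] 5.3 [-0.04828899 -1.254961   -0.34838669]
```

View pics/c5.png

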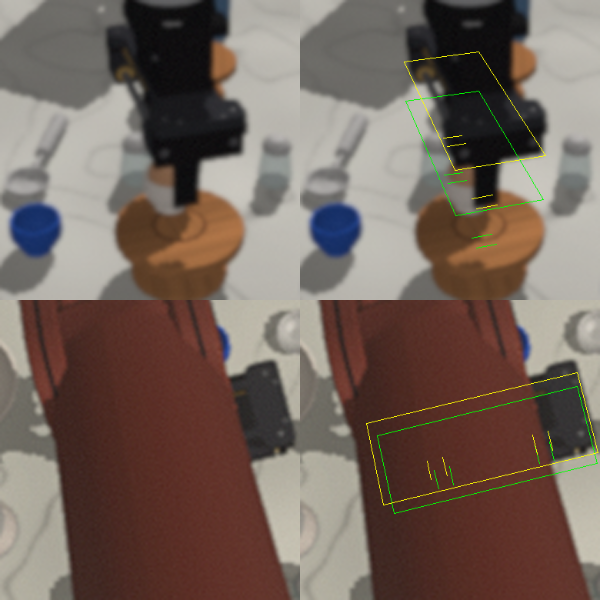

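The reported z has gone below the stand top with no force, and the outline drawn 44 mm higher fits the picture (body edge at (455,168)–(543,153)). So true z ≈ reported + 44 mm. I'll lower another 28 mm in small steps.

Call:
apply_moves --moves '[{"xyz": [0, 0, 0.05], "rot": [0, 0, 0], "hand": 0}, {"xyz": [0, 0, 0.1], "rot": [0, 0, 0], "hand": 0}, {"xyz": [0, 0, 0.14], "rot": [0, 0, 0], "hand": 0}, {"xyz": [0, 0, 0.17], "rot": [0, 0, 0], "hand": 0}, {"xyz": [0, 0, 0.19], "rot": [0, 0, 0], "hand": 0}]'

```text
t: 5.9
tool_pos: [0.5527, 0.1256, 0.0234]
tcp_rot: [-3.065, -0.69, 0.001]
force: [0.2, 0.2, 0.8]
gripper_width: 1.001
gripper_force: 0.0
```

```bash
python3 - <<'E'
from h import *
im=robot.read_camera('side')
s=robot.read_state();R=cv2.Rodrigues(np.array(s['tcp_rot'],float))[0];p=np.array(s['tool_pos']);print(p,s['t'],s['force'])
x0,y0=265,170
v=cv2.resize(im[y0:y0+110,x0:x0+110],None,fx=5,fy=5,interpolation=cv2.INTER_CUBIC)
for dy in(-.0585,-.0435):
    q=(proj('side',[p+[0,0,.044]+R@[a,dy,0] for a in(-.0095,.0095)])-[x0,y0]+.5)*5
    cv2.polylines(v,[q.astype(int)],False,(0,255,255),1)
cv2.imwrite('pics/c6.png',v)
E
```

```text
[0.55260006 0.12551365 0.02313502] 5.95 [-0.66074717 -0.55436171 -0.58331041]
```

View pics/c6.png

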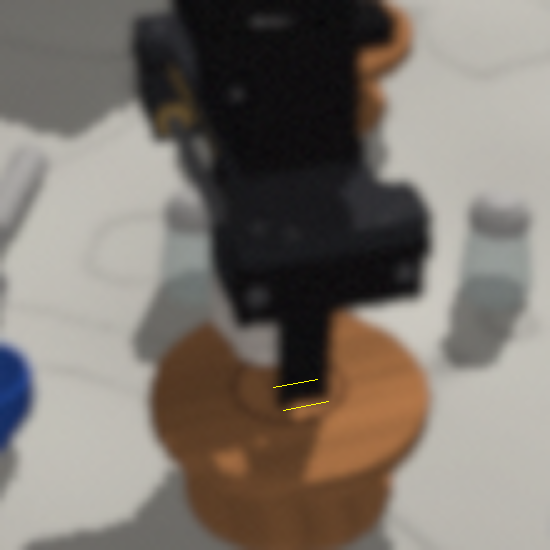

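The fingertip now sits about 13 mm above the stand top, at crop (303,402), and matches the prediction. I'll push gently along tool −y.

Call:
apply_moves --moves '[{"xyz": [0, -0.02, 0], "rot": [0, 0, 0], "hand": 0}, {"xyz": [0, -0.04, 0], "rot": [0, 0, 0], "hand": 0}, {"xyz": [0, -0.06, 0], "rot": [0, 0, 0], "hand": 0}, {"xyz": [0, -0.08, 0], "rot": [0, 0, 0], "hand": 0}, {"xyz": [0, -0.09, 0], "rot": [0, 0, 0], "hand": 0}]'

```text
t: 6.45
tool_pos: [0.5472, 0.1383, 0.0243]
tcp_rot: [-3.065, -0.691, -0.0]
force: [0.1, 0.4, 1.2]
gripper_width: 1.002
gripper_force: 0.0
```

Call:
apply_moves --moves '[{"xyz": [0, -0.01, 0], "rot": [0, 0, 0], "hand": 0}, {"xyz": [0, -0.02, 0], "rot": [0, 0, 0], "hand": 0}, {"xyz": [0, -0.03, 0], "rot": [0, 0, 0], "hand": 0}, {"xyz": [0, -0.04, 0], "rot": [0, 0, 0], "hand": 0}, {"xyz": [0, -0.05, 0], "rot": [0, 0, 0], "hand": 0}]'

```text
t: 6.95
tool_pos: [0.5441, 0.1444, 0.0241]
tcp_rot: [3.065, 0.689, 0.0]
force: [0.2, -1.0, 0.5]
gripper_width: 0.999
gripper_force: 0.5
```

Call:
apply_moves --moves '[{"xyz": [0, -0.01, 0], "rot": [0, 0, 0], "hand": 0}, {"xyz": [0, -0.02, 0], "rot": [0, 0, 0], "hand": 0}, {"xyz": [0, -0.03, 0], "rot": [0, 0, 0], "hand": 0}, {"xyz": [0, -0.04, 0], "rot": [0, 0, 0], "hand": 0}, {"xyz": [0, -0.05, 0], "rot": [0, 0, 0], "hand": 0}]'

```text
t: 7.45
tool_pos: [0.5408, 0.1514, 0.0241]
tcp_rot: [-3.065, -0.69, 0.0]
force: [0.2, -1.4, 1.1]
gripper_width: 1.004
gripper_force: 0.5
```

Call:
apply_moves --moves '[{"xyz": [0, -0.01, 0], "rot": [0, 0, 0], "hand": 0}, {"xyz": [0, -0.02, 0], "rot": [0, 0, 0], "hand": 0}, {"xyz": [0, -0.03, 0], "rot": [0, 0, 0], "hand": 0}, {"xyz": [0, -0.04, 0], "rot": [0, 0, 0], "hand": 0}, {"xyz": [0, -0.05, 0], "rot": [0, 0, 0], "hand": 0}]'

```text
t: 7.95
tool_pos: [0.5376, 0.1583, 0.0241]
tcp_rot: [-3.065, -0.69, -0.0]
force: [0.7, -1.1, 1.5]
gripper_width: 0.995
gripper_force: 0.5
```

```bash
python3 - <<'E'
from h import *
im=robot.read_camera('side')
for n in('egg_middle','egg_cup','egg_stand_top'): print(n,[(np.round(d['position'],3).tolist(),round(d['score'],2)) for d in robot.tip_of('side',n)][:4])
s=robot.read_state();print(s['tool_pos'],s['t'],s['force'])
x0,y0=265,170
cv2.imwrite('pics/c7.png',cv2.resize(im[y0:y0+110,x0:x0+110],None,fx=5,fy=5,interpolation=cv2.INTER_CUBIC))
E
```

```text
egg_middle [([0.541, 0.153, 0.056], 0.5)]
egg_cup [([0.679, 0.143, 0.002], 0.79), ([0.4, 0.181, -0.002], 0.75), ([0.551, 0.145, 0.058], 0.6), ([0.391, 0.093, 0.0], 0.59)]
egg_stand_top [([0.541, 0.154, 0.055], 0.87)]
[0.53747704 0.15831437 0.02404787] 8.15 [-0.09792059  1.00763766 -0.11426265]
```

View pics/c7.png

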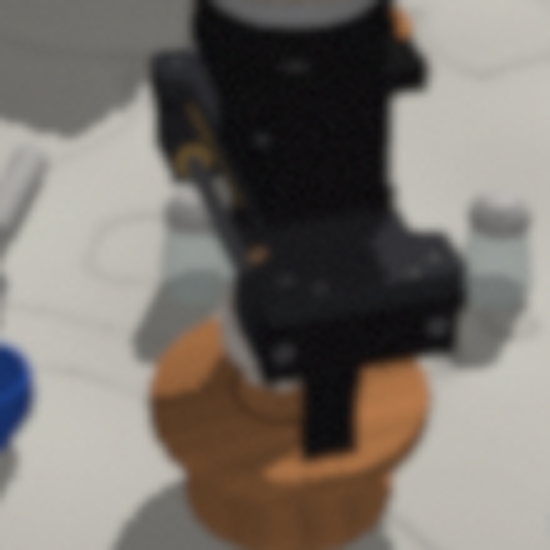

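The fingers are in light contact (0.5 N) and the cup slid upright: its foot is at crop (262,380), just behind the ring. About 11 mm remains.

Call:
apply_moves --moves '[{"xyz": [0, -0.01, 0], "rot": [0, 0, 0], "hand": 0}, {"xyz": [0, -0.02, 0], "rot": [0, 0, 0], "hand": 0}, {"xyz": [0, -0.03, 0], "rot": [0, 0, 0], "hand": 0}, {"xyz": [0, -0.04, 0], "rot": [0, 0, 0], "hand": 0}, {"xyz": [0, -0.05, 0], "rot": [0, 0, 0], "hand": 0}]'

```text
t: 8.65
tool_pos: [0.5343, 0.165, 0.0241]
tcp_rot: [-3.065, -0.69, -0.0]
force: [0.8, -0.5, 0.6]
gripper_width: 1.001
gripper_force: 0.5
```

Call:
apply_moves --moves '[{"xyz": [0, -0.01, 0], "rot": [0, 0, 0], "hand": 0}, {"xyz": [0, -0.02, 0], "rot": [0, 0, 0], "hand": 0}, {"xyz": [0, -0.02, 0], "rot": [0, 0, 0], "hand": 0}, {"xyz": [0, -0.01, 0], "rot": [0, 0, 0], "hand": 0}, {"xyz": [0, 0.03, 0], "rot": [0, 0, 0], "hand": 0}]'

```text
t: 9.15
tool_pos: [0.5361, 0.1614, 0.0241]
tcp_rot: [-3.064, -0.692, 0.0]
force: [0.0, 0.2, 0.1]
gripper_width: 0.995
gripper_force: 0.0
```

Call:
apply_moves --moves '[{"xyz": [0, 0.03, 0], "rot": [0, 0, 0], "hand": 0}, {"xyz": [0, 0.06, 0], "rot": [0, 0, 0], "hand": 0}, {"xyz": [0, 0.08, 0], "rot": [0, 0, 0], "hand": 0}, {"xyz": [0, 0.08, 0], "rot": [0, 0, 0], "hand": 0}, {"xyz": [0, 0.08, 0], "rot": [0, 0, 0], "hand": 0}]'

```text
t: 9.65
tool_pos: [0.5414, 0.15, 0.0241]
tcp_rot: [-3.065, -0.69, 0.0]
force: [-0.6, 0.8, -0.1]
gripper_width: 1.001
gripper_force: 0.0
```

Call:
apply_moves --moves '[{"xyz": [0, 0, -0.08], "rot": [0, 0, 0], "hand": 0}, {"xyz": [0, 0, -0.25], "rot": [0, 0, 0], "hand": 0}, {"xyz": [0, 0, -0.5], "rot": [0, 0, 0], "hand": 0}, {"xyz": [0, 0, -0.75], "rot": [0, 0, 0], "hand": 0}, {"xyz": [0, 0, -0.9], "rot": [0, 0, 0], "hand": 0}]'

```text
t: 10.15
tool_pos: [0.5423, 0.151, 0.1632]
tcp_rot: [-3.064, -0.691, -0.006]
force: [1.3, 0.5, -0.3]
gripper_width: 0.997
gripper_force: 0.0
```

Call:
apply_moves --moves '[{"xyz": [-0.15, 0.15, 0], "rot": [0, 0, 0], "hand": 0}, {"xyz": [-0.35, 0.33, 0], "rot": [0, 0, 0], "hand": 0}, {"xyz": [-0.55, 0.53, 0], "rot": [0, 0, 0], "hand": 0}, {"xyz": [-0.74, 0.7, 0], "rot": [0, 0, 0], "hand": 0}, {"xyz": [-0.92, 0.88, 0], "rot": [0, 0, 0], "hand": 0}]'

```text
t: 10.65
tool_pos: [0.4726, -0.0293, 0.1602]
tcp_rot: [3.064, 0.691, 0.002]
force: [0.0, 0.0, 0.7]
gripper_width: 0.999
gripper_force: 0.0
```

Call:
apply_moves --moves '[{"xyz": [-0.15, 0.15, 0], "rot": [0, 0, 0], "hand": 0}, {"xyz": [-0.35, 0.33, 0], "rot": [0, 0, 0], "hand": 0}, {"xyz": [-0.55, 0.53, 0], "rot": [0, 0, 0], "hand": 0}, {"xyz": [-0.74, 0.7, 0], "rot": [0, 0, 0], "hand": 0}, {"xyz": [-0.92, 0.88, 0], "rot": [0, 0, 0], "hand": 0}]'

```text
t: 11.15
tool_pos: [0.4046, -0.2078, 0.1602]
tcp_rot: [3.064, 0.691, 0.002]
force: [0.6, -0.4, -0.5]
gripper_width: 1.0
gripper_force: 0.0
```

```bash
python3 - <<'E'
from crop import *
s=robot.read_state();print(s['tool_pos'],s['t'])
crop('pics/c8.png',[(.540,.152,.055,.022,(0,255,0)),(.540,.152,.055,.06,(0,255,0)),(.540,.152,.093,.0245,(0,0,255))])
for c in('side','top'):
  for n in('egg_middle','egg_cup'): print(c,n,[(np.round(d['position'],3).tolist(),round(d['score'],2)) for d in robot.tip_of(c,n)][:5])
E
```

```text
[ 0.40459424 -0.20782376  0.16021958] 11.15
side egg_middle [([0.544, 0.155, 0.092], 0.5)]
side egg_cup [([0.681, 0.142, 0.005], 0.87), ([0.397, 0.182, -0.0], 0.86), ([0.39, 0.093, 0.002], 0.82), ([0.544, 0.153, 0.054], 0.76)]
top egg_middle [([0.542, 0.156, 0.093], 0.83)]
top egg_cup [([0.393, 0.094, -0.0], 0.88), ([0.684, 0.153, 0.003], 0.7), ([0.395, 0.182, 0.002], 0.69), ([0.545, 0.148, 0.054], 0.46)]
```

View pics/c8.png

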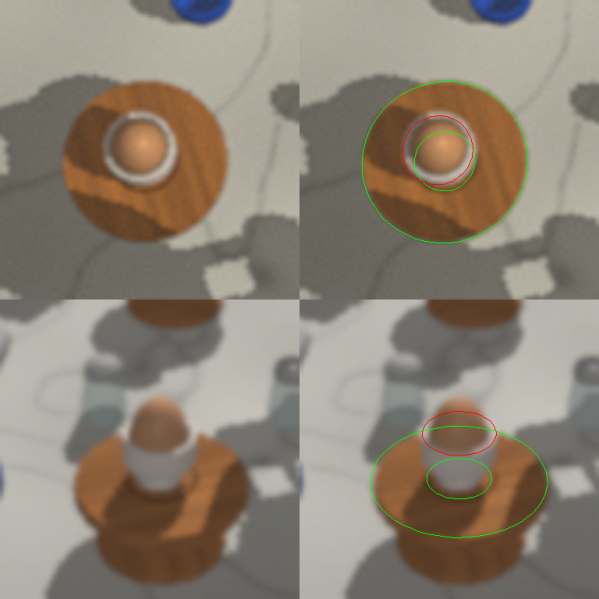

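The top crop shows the rim at (140,149), against (138,150) for perfect centring. In the side crop the foot is at (160,487) with the ring at (162,479). The cup is upright, within about 3 mm of the centre (7 mm allowed), with the egg in it and the arm clear, so I'll hand the job in.

```bash
python3 -c "
from station import robot
print(robot.finish_job())"
```

```text
the job is handed in; nothing more can be done
None
```

I nudged the egg cup to within about 3 mm of the stand's centre (7 mm allowed), upright and with the egg still in it; the arm ended clear and the job is handed in, though no verdict came back.

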